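# Free a clamp jaw by pressing back its spring bar

### The job

Take the forked tool from its stand, straddle the spring bar with it and press the bar's collar gently sideways, away from the jaw, until the clamp jaw is freed and pops up; do not ram the bar against its end stop and keep the fingers off the bar and its block. Then put the forked tool back upright in its slot, fully home, and stand the freed jaw upright in the tray's empty compartment, leaving everything else alone.

Things in the scene. Friction and masses are not known exactly. Their poses are not given: they have to be found in the camera images.
- fixture: white clamp fixture fixed to the table, base plate 100 (x) x 165 (y) x 12 mm, from y = -125 to +40 mm. Origin: on the table below the centre of the jaw's pocket; z up. The spring bar runs along the fixture's y axis (x = 0), 40 mm above the table, from the pocket's -y wall to the spring block near the plate's -y end
- pocket (a point): centre of the mouth of the jaw's pocket, 58 mm above the table; the pocket is an upright aluminium tube, 42 (x) x 38 (y) mm outside, 1 mm clear round the jaw; axes as the fixture's
- spring_block: grey block 34 x 26 x 50 mm that carries the spring bar. Axes as the fixture's; origin the fixture's, shifted up to 1 mm along y. In its frame: block y = -99 to -73 mm, top 62 mm above the table; bar: steel shaft 5 mm across at x = 0, z = 40 mm, with a round collar 20 mm across, 5 mm thick, clamped somewhere along it: its face to press looks to +y and lies at y = -38 to -56 mm
- bar_gap (a point): on the axis of the bare shaft, between pocket wall (outer face 11 mm to +y) and collar face (8 to 26 mm to -y, which differs: feel for it): where the fork goes down astride the shaft, from above. Axes as the fixture's; push to -y
- bar_axis (a point): on the bar's axis at the spring block's face (y = -73 mm), not moving. Bar: 3 N at rest, 1.2 N per mm more, end stop after 7.5 mm. Its tip holds the jaw by 2 to 7 mm (differs); past that the jaw pops up. Let go, the bar comes back below the popped-up jaw without holding it. More than 15 N on bar or block is ramming
- fork: forked tool upright in the stand, 102 mm long, 80 g. Origin: midway between its two tine tips (lowest point); z up. Tines side by side along its x: each 4.5 (x) x 6 (y) mm, 22 mm long, 10 mm gap open at the bottom; above, a blade 19 (x) x 6 (y) mm to z = 50; flange 34 x 22 x 6 mm; black flat-sided handle 16 (x) x 20 (y) mm, z = 56 to 102 mm
- fork_grip (a point): where to hold the forked tool: on its axis, in the handle, 80 mm above the tine tips; axes as the tool's
- stand: grey tool stand fixed to the table, 60 (x) x 120 (y) mm, 58 mm high, open front and back. Origin: on the table under its centre. Its top plate (8 mm) has two slots, 25 (x) x 13 (y) mm, at y = +30 and -30 mm; the fork hangs in one by its flange (tine tips 8 mm above the table), the probe in the other; which is which differs. Home: flange flat on the stand's top
- jaw: steel clamp jaw standing in the fixture's pocket, 24 (x) x 20 (y) x 55 mm, a groove across its top, mass about 70 g. Origin: centre of its underside; when held its underside is 33 mm above the table, when freed a spring ejector lifts it by 12 mm and it stands loose there (top at about 100 mm, 42 mm of it above the pocket)
- jaw_mid (a point): centre of the jaw, 27.5 mm above its underside; axes as the jaw's
- tray: white parts tray fixed to the table, 110 (x) x 160 (y) mm, walls 22 mm high and 4 mm thick, a wall across the middle (y = 0) makes two compartments. Origin: on the table under its centre
- tray_bay (a point): centre of the floor of the tray's empty compartment (towards the tray's -y), 4 mm above the table; free floor 102 (x) x 74 (y) mm; axes as the tray's
- probe: bystander: plain spike tool, same flange as the fork but a round black handle 16 mm across and 40 mm long and a single pointed shank; stands in the other slot of the stand; origin at the point of the spike
- spare_jaw: bystander: a second jaw like the task's one, already standing in the tray's other compartment (the one towards the tray's +y); origin at the centre of its underside
- beaker: bystander: small glass beaker, 56 mm across, 70 mm high; origin at the centre of its underside
- weight: bystander: brass calibration weight, 32 mm across, 42 mm high; origin at the centre of its underside
- jar: bystander: sample jar, 44 mm across, 55 mm high; origin at the centre of its underside
- driver: bystander: screwdriver lying on the table; its origin lies on the tool
- dish: bystander: white dish, 80 mm across, 16 mm high; origin at the centre of its underside
- gauge_block: bystander: steel gauge block, 30 x 50 x 12 mm; origin at the centre of its underside
Mind the look-alikes: they are no part of the job. Leave any green or turquoise look-alike of the fork alone.

How it is judged:
By the outcome, as a careful person would: the job done as asked, in the order asked, and still so for the second after the job is handed in, with the robot touching nothing.
It also fails if it takes over 72 s, if anything falls off the work surface, if the arm or the gripper's body presses on something with over 40 N, if the wrist force passes 120 N, or if a joint passes its speed limit or range.

### The arm

A 7-joint arm with a two-finger parallel gripper is mounted at the origin on the work surface. World frame = base frame: x ahead of the robot, y to its left, z up, the work surface at z = 0. Lengths are in m, angles in rad, forces in N, time in s.
With the tool pointing down it reaches from about 0.425 to 0.95 m from the base axis. Payload 4.7 kg.
Tool frame: the origin (TCP) lies on the centre line of the jaws, within the pads' length; the fingertips stand robot.nose_length ahead of it and the grasp point (between the pads) lies 8 mm behind it (robot.nose_length is the distance from the TCP to the fingertips, in m); z points along the fingers, y is the line along which they close (so a half turn about z gives the same grasp; the last joint's range is limited). The gripper opens to 85 mm and grips with 20 to 120 N. Pads are 22 mm wide; open, the fingers measure 114 mm over their backs; the gripper's body (76 mm by 85 mm) begins 54 mm behind the grasp point. The pads swing forward as they close: fully open they stand 13 mm farther back than shut.
Start: joints at [-1.373, 0.469, -0.049, 1.532, 0.024, 1.141, -0.082], TCP at [0.152, 0.658, 0.242] pointing down, gripper open.
Joint ranges: [-2.59, 2.59], [-0.33, 1.99], [-1.39, 1.29], [0.1, 2.45], [-1.04, 4.18], [0.21, 1.99], [-2.66, 2.66]. Speed limits (rad/s): [2.57, 2.57, 3.14, 3.14, 3.14, 3.14, 3.14].

### API

Orientations are given as [roll, pitch, yaw] about the fixed x, y, z axes, in that order (R = Rz(yaw) Ry(pitch) Rx(roll)).
In Python, from plant import robot gives the robot as it stands. Calls block until the motion is done:
- robot.goto(position, orientation): joint-space move of the TCP to a pose.
- robot.move_straight(position, vel=0.15, attitude=None, contact_N=None): straight line of the TCP; attitude=None keeps the orientation; vel is the mean speed in m/s. With contact_N (N) it stops when the force on the tool has changed by that much, and returns True; else False.
- robot.move_joints(angles): joint-space move.
- robot.grip(opening, strength=None): opening from 0.0 (shut) to 1.0 (fully open); strength is the grip in N (None keeps the last); returns when the fingers have stopped.
- robot.sleep(seconds).
- robot.inverse_kinematics(position, orientation): joint angles nearest the present ones, or None.
- robot.sense(): the state.
- robot.grab_frame(name): name is "side" or "top"; returns a dict with "image" (384x512x3 uint8, red, green, blue), "range_z" (384x512 float32, m along the optical axis (not along the pixel's ray), 0 where there is no reading), "fx", "fy", "cx", "cy" (pixels), "dist_coeffs" ([k1, k2, p1, p2, k3] as OpenCV has them; the pictures are not rectified), "R" (3x3) and "t" (3): a world point X has camera coordinates R X + t. Camera axes: x right, y down, z forward; pixel columns grow to the right and rows downward; lengths in m; the calibration is good to about 2 mm. A picture is of the moment at which its call begins.
A pose or a line that the arm cannot do raises robot.IKError and nothing moves.
- robot.close_job(): hands the job in; it is judged then, once.
The state is a dict: "t": time; "joint_pos": joint angles; "joint_velocities": joint speeds; "effort": joint torques, N m; "tcp_pos": TCP position; "tcp_rot": TCP orientation; "wrist_force": force on the tool from outside, world axes, zero at the start; "torque": the same for the moment, N m; "opening": opening from 0.0 (shut) to 1.0 (fully open); "gripper_force": force on a finger pad.
Only numpy, scipy, OpenCV 4.12 (cv2) and the standard library are available. Lean on these libraries where they do the work, as an engineer would, in place of code of your own. Each camera call takes 0.05 s, during which the arm holds its last target. There are 200 camera calls.

## Working session

There is one attempt and no reset: what is moved stays moved. The work goes in short steps, each a Python script; the robot and the scene stay as the last script left them, time stands still between calls to the robot, and variables do not carry over. Pictures are saved under pics/ and viewed, at most 10 in all, crops included, and the job is handed in when it is done.

```bash
ls; mkdir -p pics
python3 - <<'E'
from plant import robot
import cv2,numpy as np,pickle
d={}
for n in("side","top"):
    f=robot.grab_frame(n); d[n]=f
    cv2.imwrite(f"pics/{n}0.png",cv2.resize(f["image"][:,:,::-1],(800,600),interpolation=cv2.INTER_CUBIC))
    print(n,f["fx"],f["cx"],f["cy"],f["dist_coeffs"],(-np.array(f["R"]).T@f["t"]).round(3),np.array(f["R"]).round(2).tolist())
pickle.dump(d,open("f0.pkl","wb"))
s=robot.sense();print(s["t"],s["wrist_force"],s["tcp_rot"],robot.nose_length)
E
```

```text
pics
side 495.11779309173914 264.7317653522065 187.40096010405617 [-0.20207132  0.          0.          0.          0.        ] [ 0.191 -0.587  0.875] [[0.8, -0.6, 0.0], [-0.44, -0.59, -0.68], [0.41, 0.54, -0.73]]
top 421.96639951056926 248.82360234682773 187.57389067795896 [-0.11955635  0.          0.          0.          0.        ] [ 0.443 -0.011  1.249] [[-0.03, -1.0, -0.03], [-0.99, 0.03, -0.17], [0.17, 0.02, -0.99]]
0.1 [-0.14018914  0.01265249  0.54011117] [-3.13979676e+00  4.29670987e-05  2.91483825e+00] 0.011
```

View pics/top0.png

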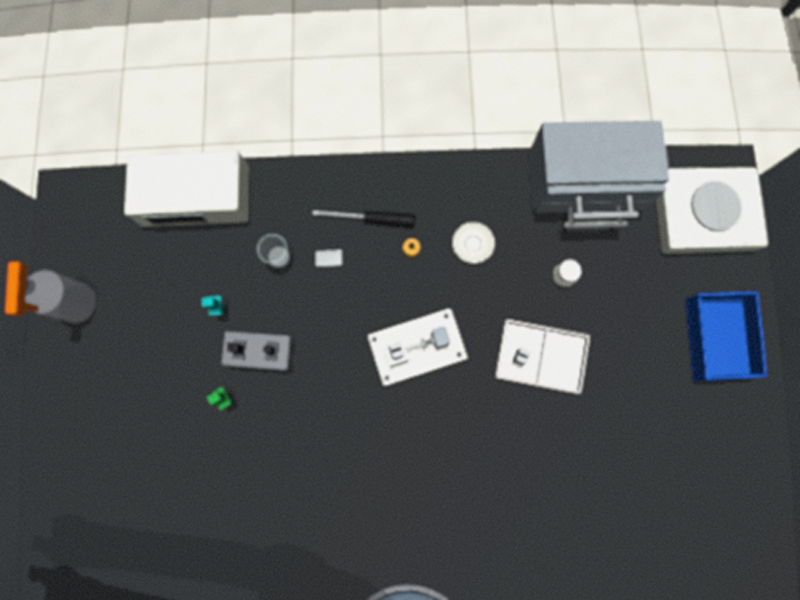

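View pics/side0.png

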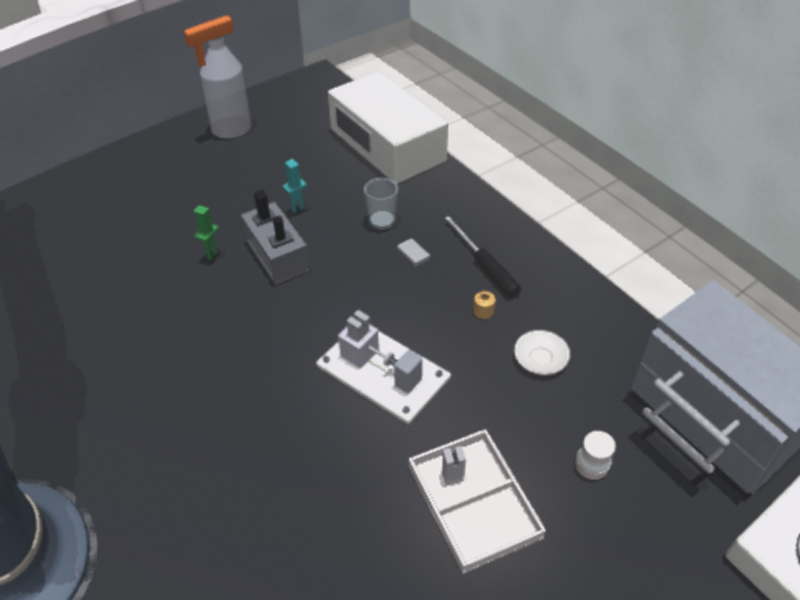

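Top view: stand at (256,350) with two black handles, fixture at (417,347) with jaw/pocket on the left (+y), tray at (543,356) with its empty bay on the right. The side view agrees. Green and turquoise decoys stand next to the stand.

```bash
cat > h.py <<'E'
import numpy as np,cv2
def ray(f,uv):
    K=np.array([[f["fx"],0,f["cx"]],[0,f["fy"],f["cy"]],[0,0,1]])
    p=cv2.undistortPoints(np.array(uv,float).reshape(-1,1,2),K,np.array(f["dist_coeffs"]))[:,0]
    R=np.array(f["R"]); d=np.c_[p,np.ones(len(p))]@R; return -R.T@np.array(f["t"]),d
def onplane(f,uv,z):
    c,d=ray(f,uv); return c+d*((z-c[2])/d[:,2])[:,None]
def proj(f,X):
    K=np.array([[f["fx"],0,f["cx"]],[0,f["fy"],f["cy"]],[0,0,1]])
    return cv2.projectPoints(np.array(X,float).reshape(-1,1,3),cv2.Rodrigues(np.array(f["R"]))[0],np.array(f["t"],float),K,np.array(f["dist_coeffs"]))[0][:,0]
def rect(f,mask,z):
    "largest contour -> hull on plane z -> (centre, size, yaw of short side)"
    c=max(cv2.findContours(mask.astype(np.uint8),cv2.RETR_EXTERNAL,cv2.CHAIN_APPROX_NONE)[0],key=cv2.contourArea)
    h=cv2.convexHull(c)[:,0]
    P=onplane(f,h,z)[:,:2].astype(np.float32)
    (cx,cy),(w,hh),a=cv2.minAreaRect(P*1000); 
    if w>hh:w,hh,a=hh,w,a+90
    return np.array([cx,cy])/1000,(w,hh),(a+90)%180-90,cv2.boundingRect(c)
def window(f,img,c,r=0.11,z=0.03):
    p=proj(f,[[c[0]+i*r,c[1]+j*r,z] for i in(-1,1) for j in(-1,1)])
    m=np.zeros(img.shape,bool);a=p.min(0).astype(int);b=p.max(0).astype(int);m[a[1]:b[1],a[0]:b[0]]=1;return img&m
E
python3 - <<'E'
import pickle
from h import *
d=pickle.load(open("f0.pkl","rb"));t=d["top"];s=d["side"]
k=512/800
print(onplane(t,[[256*k,350*k],[417*k,347*k],[543*k,356*k]],0.02).round(3))
C={"stand":onplane(t,[[256*k,350*k]],.058)[0],"fix":onplane(t,[[417*k,347*k]],.012)[0],"tray":onplane(t,[[543*k,356*k]],.02)[0]}
for n,f in d.items():
    g=f["image"].astype(int);v=g.max(2);sat=v-g.min(2)
    for name,lo,z,r in(("fix",150,.012,.1),("tray",150,.022,.11),("stand",75,.058,.08)):
        m=window(f,(v>lo)&(sat<45),C[name],r)
        print(n,name,rect(f,m,z))
    # black handles, dark on the stand
a=t["image"][205:245,138:192];b=s["image"][115:185,150:200]
c=t["image"][190:255,230:305];e=s["image"][190:270,195:295]
def R(x):return cv2.resize(x[:,:,::-1],(400,300),interpolation=cv2.INTER_CUBIC)
cv2.imwrite("pics/z1.png",np.vstack([np.hstack([R(a),R(b)]),np.hstack([R(c),R(e)])]))
E
```

```text
[[ 0.554  0.267  0.02 ]
 [ 0.551 -0.036  0.02 ]
 [ 0.526 -0.27   0.02 ]]
side fix (array([ 0.55184082, -0.03225879]), (102.19867706298828, 173.4054412841797), 16.43528938293457, (203, 208, 85, 62))
side tray (array([ 0.52662738, -0.2689577 ]), (111.0013656616211, 160.99595642089844), -13.164016723632812, (262, 275, 87, 87))
side stand (array([0.54265802, 0.24417633]), (76.91802978515625, 162.38682556152344), -5.709861755371094, (154, 129, 43, 50))
top fix (array([ 0.55342438, -0.03548008]), (101.43991088867188, 166.6973876953125), 16.593103408813477, (236, 198, 63, 49))
top tray (array([ 0.52721869, -0.26847626]), (111.91055297851562, 161.8084259033203), -12.922576904296875, (318, 204, 59, 48))
top stand (array([0.55112012, 0.26106976]), (65.96739196777344, 126.4288330078125), -5.324859619140625, (141, 211, 45, 26))
```

View pics/z1.png

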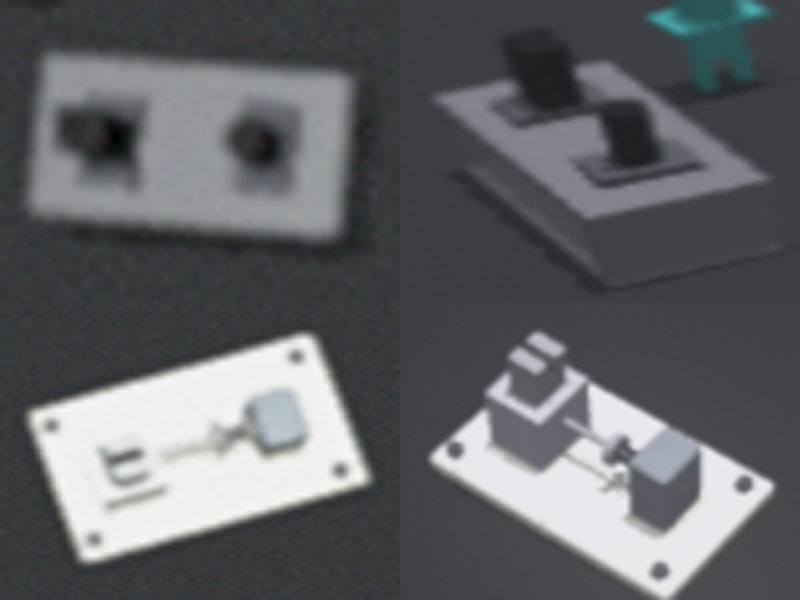

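Left handle (+y slot, top-view crop about (165,225)) is square and taller, so it is the fork; the right one is round, so it is the probe. The fixture crop shows four screw holes, the shaft, the collar about two thirds of the way towards the block, and the jaw's groove running across.

Run:
```python
import pickle
from h import *
d=pickle.load(open("f0.pkl","rb"))
C={"fix":(.5526,-.034),"stand":(.551,.261),"tray":(.527,-.269)}
vv,uu=np.mgrid[:384,:512]
for n,f in d.items():
    c,dr=ray(f,np.c_[uu.ravel(),vv.ravel()])
    P=(c+dr*f["range_z"].ravel()[:,None]).reshape(384,512,3);P[f["range_z"]==0]=9
    def near(name,r):return (abs(P[...,0]-C[name][0])<r)&(abs(P[...,1]-C[name][1])<r)
    m=near("stand",.09)&(P[...,2]>.050)&(P[...,2]<.0605)
    print(n,"stand z",np.median(P[m][:,2]),rect(f,m,.058))
    g=f["image"].astype(int).max(2)
    # shrink: inside the plate, dark holes
    m=window(f,g<140,C["fix"],.12)
    k,l,st,ce=cv2.connectedComponentsWithStats(m.astype(np.uint8))
    a=np.deg2rad(16.5);Rz=np.array([[np.cos(a),-np.sin(a)],[np.sin(a),np.cos(a)]])
    for i in range(1,k):
        if 2<st[i,4]<60:
            M=(l==i);w=(200-g)[M].clip(0);uv=np.array([[(uu[M]*w).sum()/w.sum(),(vv[M]*w).sum()/w.sum()]])
            q=onplane(f,uv,.012)[0,:2]; L=(q-C["fix"])@Rz*1000
            if abs(L[0])<55 and abs(L[1])<85: print("  hole",q.round(4),L.round(1),st[i,4])
    # tall things near the fixture, in fixture frame
    for lo,hi,nm in((.084,.095,"jawtop"),(.054,.0595,"pocket rim"),(.0600,.067,"block top")):
        m=near("fix",.1)&(P[...,2]>lo)&(P[...,2]<hi)
        if m.sum()>3:
            q=P[m]; L=(q[:,:2]-C["fix"])@Rz*1000;print("  ",nm,m.sum(),((L.max(0)+L.min(0))/2).round(1),np.ptp(L,axis=0).round(1),np.median(q[:,2]).round(4))
    m=near("stand",.09)&(P[...,2]>.085)&(P[...,2]<.125)
    k,l,st,ce=cv2.connectedComponentsWithStats(m.astype(np.uint8))
    for i in range(1,k):
        q=P[l==i];tp=q[q[:,2]>q[:,2].max()-.006];print("  handle",st[i,4],q[:,2].max().round(4),tp.mean(0).round(4),np.ptp(tp,axis=0).round(4))
```

```text
side stand z 0.057617437316562214 (array([0.54956586, 0.25806461]), (63.36965560913086, 130.05186462402344), -5.910392761230469, (155, 129, 42, 40))
  hole [ 0.6099 -0.09  ] [ 39.  -69.9] 10
  hole [ 0.5367 -0.1116] [-37.3 -69.9] 10
   jawtop 91 [-0.2 39. ] [26.4 22.6] 0.0878
   pocket rim 183 [-1.1  1.1] [ 42.8 120.1] 0.0574
   block top 170 [-2.5 -4.5] [ 42.3 108.8] 0.0619
  handle 65 0.1045 [0.6339 0.3379 0.1013] [0.014  0.0225 0.0057]
  handle 89 0.1119 [0.5504 0.2887 0.109 ] [0.0177 0.024  0.0059]
  handle 50 0.1047 [0.4664 0.3231 0.1016] [0.0133 0.0218 0.0057]
  handle 60 0.1069 [0.5476 0.2288 0.1038] [0.0124 0.0206 0.0059]
top stand z 0.057539831228431204 (array([0.55058057, 0.25969626]), (60.69850540161133, 123.39464569091797), -5.380668640136719, (142, 212, 44, 25))
  hole [ 0.5611 -0.0576] [  1.5 -25. ] 5
  hole [ 0.553  -0.0767] [-11.7 -41.1] 10
  hole [0.5477 0.0069] [ 6.9 40.6] 10
   jawtop 51 [ 0.8 39.4] [23.5 20.1] 0.0886
   pocket rim 110 [0.8 1. ] [ 41.8 118.5] 0.0577
   block top 101 [1.  1.2] [ 41.  115.9] 0.0625
  handle 41 0.1064 [0.6348 0.3388 0.1027] [0.0117 0.0153 0.006 ]
  handle 55 0.113 [0.5531 0.291  0.1101] [0.0145 0.0196 0.0058]
  handle 33 0.1087 [0.5475 0.2297 0.1057] [0.0113 0.014  0.0049]
  handle 39 0.1084 [0.4685 0.3229 0.1043] [0.0136 0.0197 0.0058]
```

```bash
cat >> h.py <<'E'
A=np.deg2rad
def down(yawdeg): return [np.pi,0,A(yawdeg)]
FIX=np.array([.5418,.0042]);FY=16.5
def fx(x,y):  # fixture-local mm -> world xy
    c,s=np.cos(A(FY)),np.sin(A(FY)); return FIX+np.array([c*x-s*y,s*x+c*y])/1000
FORK=np.array([.5533,.2897]);SY=-5.4
E
python3 - <<'E'
from h import *
from plant import robot
for y in(SY+90,SY-90):
    print(robot.inverse_kinematics([*FORK,.2],down(y)))
for y in(FY+90,FY-90):
    print(robot.inverse_kinematics([*fx(0,-30),.2],down(y)))
y=SY+90
robot.grip(0.6)
robot.goto([*FORK,.19],down(y)); print(robot.sense()["t"])
print(robot.move_straight([*FORK,.080],vel=.12,contact_N=6))
print(robot.sense()["tcp_pos"],robot.sense()["wrist_force"])
robot.grip(0.0,120); s=robot.sense();print(s["t"],s["opening"],s["gripper_force"],s["wrist_force"],s["tcp_pos"])
E
```

```text
[-0.87220815  0.44586371  0.44084968  1.72748211 -0.2180896   1.01688343
 -0.44794867]
[-0.40478972  0.43311411 -0.1961365   1.69825527  0.0961579   1.01961975
  2.41365882]
[-0.57720617  0.36183826  0.69636155  1.90915914 -0.27918284  0.96838861
  0.53543878]
[-0.84461661  0.51038867  1.11940822  1.92057442 -0.53207826  1.04810947
 -2.34870294]
2.5083
False
[0.55394954 0.28994224 0.08081117] [0.39427518 0.40691497 0.09299639]
3.9917 0.1717978417922201 116.91607475280762 [-0.99947368 -0.5328643   4.77688586] [0.55376368 0.28995319 0.08088488]
```

Run:
```python
from h import *
from plant import robot
p=robot.sense()["tcp_pos"]
robot.move_straight([p[0],p[1],.20],vel=.12)
print(robot.sense()["wrist_force"])
robot.goto([*fx(0,-32),.20],down(FY+90))
robot.move_straight([*fx(0,-32),.072+.066],vel=.12,contact_N=4)
robot.sleep(.3)
s=robot.sense();print(s["t"],s["tcp_pos"],s["tcp_rot"],s["wrist_force"],s["opening"])
import pickle
d={n:robot.grab_frame(n) for n in("side","top")};pickle.dump(d,open("f1.pkl","wb"))
a=d["side"]["image"][170:270,185:305];b=d["top"]["image"][170:260,220:320]
R=lambda x,w,h:cv2.resize(x[:,:,::-1],(w,h),interpolation=cv2.INTER_CUBIC)
cv2.imwrite("pics/z2.png",np.hstack([R(a,480,400),R(b,320,288)[:400] if 0 else cv2.copyMakeBorder(R(b,320,288),0,112,0,0,cv2.BORDER_CONSTANT)]))
```

```text
[-1.02437543  0.51224428 -1.23611868]
7.3167 [ 0.55127831 -0.0264851   0.1386476 ] [3.14026559e+00 1.49257485e-04 1.85873880e+00] [-0.18572482 -0.6261177  -0.57300889] 0.17000285032708093
```

View pics/z2.png

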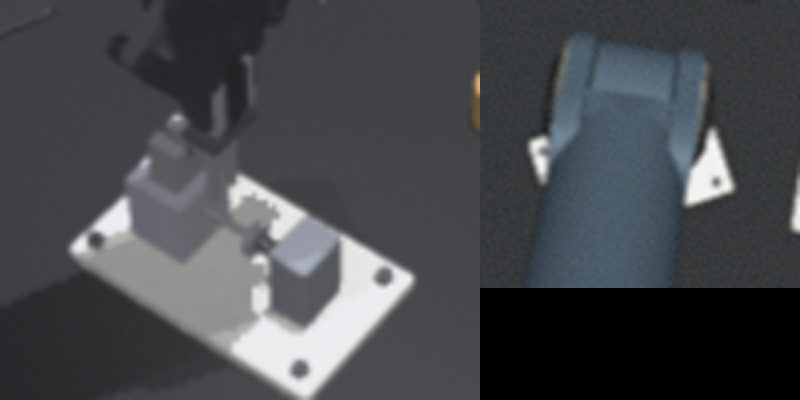

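Side crop: fork's blade above the shaft between pocket and collar, tines clear of pocket and bar. The top view is occluded by the arm. I'll check lateral alignment numerically from depth in the same camera.

Run:
```python
import pickle
from h import *
d0=pickle.load(open("f0.pkl","rb"));d1=pickle.load(open("f1.pkl","rb"))
vv,uu=np.mgrid[:384,:512];c,s=np.cos(A(FY)),np.sin(A(FY))
def loc(f):
    o,dr=ray(f,np.c_[uu.ravel(),vv.ravel()]);r=f["range_z"].ravel()
    P=o+dr*r[:,None];L=np.c_[(P[:,:2]-FIX)@np.array([[c,-s],[s,c]]),P[:,2]]*1000;L[r==0]=9999;return L
def box(L,x,y,z,n):
    m=(abs(L[:,0])<x)&(L[:,1]>y[0])&(L[:,1]<y[1])&(L[:,2]>z[0])&(L[:,2]<z[1]);q=L[m]
    if len(q)>2:print(n,len(q),"min",np.percentile(q,3,axis=0).round(1),"max",np.percentile(q,97,axis=0).round(1),"mean",q.mean(0).round(1))
    return m
for n,f in(("side0",d0["side"]),("top0",d0["top"]),("side1",d1["side"])):
    L=loc(f);print(n)
    box(L,30,(-14,14),(85,93),"jaw top")
    box(L,30,(-25,25),(55.5,59.5),"rim")
    box(L,30,(-110,-65),(59,65),"blocktop")
    box(L,30,(-34,-24),(34,46),"shaft")
    box(L,30,(-37,-22),(34,46),"shaft")
    box(L,14,(-66,-38),(29,52),"collar+")
    m=box(L,30,(-45,-22),(68,82),"fork tines")
    m=box(L,30,(-45,-22),(88,112),"fork blade")
s1=(np.array([.55128,-.02649])-FIX)@np.array([[c,-s],[s,c]])*1000;print("tcp local",s1)
```

```text
side0
jaw top 85 min [-13.3 -11.   85.5] max [10.8  9.1 91.1] mean [-1.5 -0.6 88. ]
rim 122 min [-21.9 -17.6  55.8] max [18.6 20.  59.4] mean [-6.4 -3.8 57.6]
blocktop 148 min [-17.6 -96.9  59.3] max [ 13.3 -73.   64. ] mean [ -1.9 -85.4  61.5]
shaft 11 min [ -5.6 -33.6  38.9] max [  1.3 -25.1  44.4] mean [ -1.4 -28.8  41.1]
shaft 15 min [ -5.4 -36.4  37.8] max [  1.2 -23.6  44.3] mean [ -1.3 -29.8  40.7]
collar+ 65 min [-11.1 -63.1  32.2] max [  5.2 -41.2  50.1] mean [ -2.9 -53.5  43.4]
top0
jaw top 47 min [-11.1  -9.3  85.9] max [11.7  8.6 91.9] mean [-0.  -0.4 88.9]
rim 70 min [-19.1 -16.2  55.9] max [20.5 20.4 59.4] mean [ 0.4  3.5 57.7]
blocktop 81 min [-15.3 -96.3  59.4] max [ 15.  -72.5  64.8] mean [ -0.9 -84.9  62.1]
shaft 4 min [ -1.3 -33.   36.8] max [  1.4 -26.9  40.7] mean [  0.1 -30.3  39. ]
shaft 7 min [ -1.6 -35.1  36.9] max [  1.4 -23.1  44.8] mean [ -0.  -29.1  40.8]
collar+ 29 min [ -8.  -63.1  40.6] max [  9.3 -39.1  51.1] mean [  0.4 -52.4  44.6]
side1
jaw top 59 min [-13.2 -10.   85.8] max [ 9.1  8.6 91.5] mean [-5.   0.5 88.6]
rim 95 min [-22.9 -17.5  55.7] max [ 2.8 20.8 59.2] mean [-12.8  -1.3  57.3]
blocktop 152 min [-18.4 -97.9  59.4] max [ 14.  -73.5  63.9] mean [ -2.5 -85.8  61.5]
shaft 11 min [ -3.4 -33.1  39.5] max [  0.5 -24.2  44.3] mean [ -1.5 -29.2  41.7]
shaft 14 min [ -3.4 -36.3  39.5] max [  0.5 -23.2  44.2] mean [ -1.6 -29.7  41.5]
collar+ 64 min [-10.6 -63.   33.4] max [  5.9 -40.8  50.9] mean [ -3.  -53.5  43.3]
fork tines 30 min [-12.  -34.   68.7] max [  6.8 -26.8  81.3] mean [ -3.8 -31.1  75.6]
fork blade 33 min [-11.  -34.   89.7] max [  7.3 -27.8 101.7] mean [ -3.4 -31.9  95.4]
tcp local [  0.37318016 -32.11864313]
```

Run:
```python
from h import *
from plant import robot
q=fx(0.4,-30.5)
robot.move_straight([*q,.1386],vel=.1,attitude=down(FY+90));robot.sleep(.15)
f0=robot.sense()["wrist_force"]
print(robot.move_straight([*q,.0979],vel=.06,contact_N=3))
robot.sleep(.2);s=robot.sense();print(s["t"],s["tcp_pos"],s["wrist_force"]-f0)
```

```text
False
8.8417 [ 0.55112839 -0.02491933  0.09830735] [-0.56466484 -0.08911606  1.42571506]
```

```bash
cat >> h.py <<'E'
def lf(robot,n=4):
    F=np.mean([(robot.sleep(.02),robot.sense()["wrist_force"])[1] for _ in range(n)],0);c,s=np.cos(A(FY)),np.sin(A(FY))
    return np.array([c*F[0]+s*F[1],-s*F[0]+c*F[1],F[2]])
def lp(robot):
    P=robot.sense()["tcp_pos"];c,s=np.cos(A(FY)),np.sin(A(FY));D=(P[:2]-FIX)*1000
    return np.array([c*D[0]+s*D[1],-s*D[0]+c*D[1],P[2]*1000])
E
python3 - <<'E'
from h import *
from plant import robot
f0=lf(robot);print(f0.round(2),lp(robot).round(2))
hit=robot.move_straight([*fx(.4,-57),.0979],vel=.02,contact_N=2.5)
y=lp(robot)[1];print(hit,lp(robot).round(2),(lf(robot)-f0).round(2),robot.sense()["t"])
if hit:
    y0=y
    for i in range(8):
        y-=.5;robot.move_straight([*fx(.4,y),.0979],vel=.02)
        F=lf(robot)-f0;print(round(y-y0,2),lp(robot).round(2),F.round(2))
        if F[1]>8:break
print(robot.sense()["t"])
E
```

```text
[-0.08 -0.31 -0.58] [  0.63 -30.54  98.26]
True [ 4.000e-02 -4.799e+01  9.736e+01] [0.28 1.16 0.19] 9.875
-0.5 [ 7.000e-02 -4.812e+01  9.767e+01] [-0.33  1.77  0.12]
-1.0 [  0.12 -48.27  97.69] [-0.46  3.45 -0.14]
-1.5 [  0.11 -48.99  97.7 ] [-1.02  5.02 -0.77]
-2.0 [  0.12 -49.6   97.71] [-1.33  5.33 -1.17]
-2.5 [  0.14 -49.96  97.69] [-1.13  5.4  -0.99]
-3.0 [  0.14 -50.28  97.69] [-1.32  5.85 -0.87]
-3.5 [  0.14 -50.61  97.7 ] [-0.95  5.76 -0.26]
-4.0 [  0.14 -50.94  97.67] [-1.4   6.63 -0.45]
12.4083
```

```bash
cat >> h.py <<'E'
def jawz(robot):
    f=robot.grab_frame("side");vv,uu=np.mgrid[:384,:512];c,s=np.cos(A(FY)),np.sin(A(FY))
    o,dr=ray(f,np.c_[uu.ravel(),vv.ravel()]);r=f["range_z"].ravel();P=o+dr*r[:,None]
    L=np.c_[(P[:,:2]-FIX)@np.array([[c,-s],[s,c]]),P[:,2]]*1000
    m=(r>0)&(abs(L[:,0]+2)<13)&(abs(L[:,1])<11)&(L[:,2]>62)&(L[:,2]<115);return int(m.sum()),(np.percentile(L[m,2],[50,90,97]).round(1) if m.sum() else None)
E
python3 - <<'E'
from h import *
from plant import robot
f0=np.array([-.08,-.31,-.58])
print(jawz(robot));y=-51.99
for i in range(14):
    y-=.5;robot.move_straight([*fx(.4,y),.0979],vel=.02)
    F=lf(robot,3)-f0;j=jawz(robot);print(round(y,2),lp(robot).round(2),F.round(2),j)
    if F[1]>11.3 or (j[1] is not None and j[1][2]>96):break
print(robot.sense()["t"])
E
```

```text
(91, array([74.5, 88.2, 88.8]))
-52.49 [  0.13 -51.23  97.67] [-1.11  6.32 -0.6 ] (94, array([74.4, 88. , 89.6]))
-52.99 [  0.14 -51.55  97.64] [-1.46  7.91 -0.01] (87, array([75.1, 87.5, 89.6]))
-53.49 [  0.13 -51.91  97.63] [-1.31  7.7   0.28] (91, array([75.6, 88.2, 89.6]))
-53.99 [  0.15 -52.2   97.62] [-1.49  7.79  0.  ] (89, array([75.1, 88.2, 90.2]))
-54.49 [  0.11 -52.54  97.59] [-1.9   8.07 -0.22] (98, array([77.2, 96.8, 99.8]))
14.2083
```

Run:
```python
from h import *
from plant import robot
robot.move_straight([*fx(.4,-36),.0979],vel=.04)
print((lf(robot)).round(2),lp(robot).round(2),jawz(robot))
robot.move_straight([*fx(.4,-36),.20],vel=.12);robot.sleep(.2)
print(jawz(robot),lp(robot),robot.sense()["opening"],robot.sense()["t"])
f=robot.grab_frame("side");vv,uu=np.mgrid[:384,:512];o,dr=ray(f,np.c_[uu.ravel(),vv.ravel()]);r=f["range_z"].ravel();P=o+dr*r[:,None]
c,s=np.cos(A(FY)),np.sin(A(FY));L=np.c_[(P[:,:2]-FIX)@np.array([[c,-s],[s,c]]),P[:,2]]*1000;L=L[r>0]
for z in range(118,182,8):
    m=(abs(L[:,0])<25)&(abs(L[:,1]+36)<25)&(abs(L[:,2]-z)<4);q=L[m]
    if len(q):print(z,len(q),q.min(0)[:2].round(1),q.max(0)[:2].round(1),np.median(q,0)[:2].round(1))
cv2.imwrite("pics/z3.png",cv2.resize(f["image"][130:270,180:320,::-1],(560,560),interpolation=cv2.INTER_CUBIC))
```

```text
[-0.34  0.07 -0.47] [  0.6  -36.79  98.13] (91, array([75.6, 90.6, 93.6]))
(232, array([ 89.6, 100.2, 101.5])) [ 1.10963062e-01 -3.59184063e+01  1.99364934e+02] 0.16702660166905645 16.1833
126 10 [-11.4 -37.2] [  9.2 -31.1] [  3.6 -35. ]
134 16 [-10.5 -37.5] [  8.1 -30.2] [  3.  -34.9]
142 23 [-12.4 -38.5] [ 10.1 -30.5] [ -7.6 -36. ]
150 23 [-11.4 -37.6] [  9.1 -30.6] [ -6.  -36.4]
158 22 [-11.9 -38.3] [  7.5 -32.2] [ -5.6 -36.4]
166 4 [-11.7 -37.6] [ -9.6 -31.4] [-10.6 -36. ]
174 10 [-17.9 -44.9] [ 15.6 -24.6] [-12.8 -43.6]
```

View pics/z3.png

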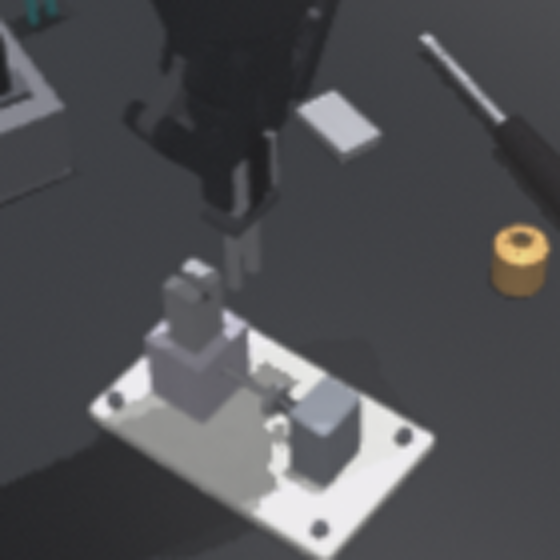

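Image shows the jaw raised (top at about (190,270)) and the fork held close to upright. Now I'll return the fork.

Run:
```python
from h import *
from plant import robot
q=np.array([.5536,.2893])
robot.goto([*q,.20],down(SY+90))
robot.move_straight([*q,.165],vel=.12);robot.sleep(.15)
print(robot.sense()["tcp_pos"],robot.sense()["tcp_rot"])
print(robot.move_straight([*q,.090],vel=.06,contact_N=5),robot.sense()["tcp_pos"])
robot.sleep(.2);f0=robot.sense()["wrist_force"]
if robot.sense()["tcp_pos"][2]<.094:
    print(robot.move_straight([*q,.0785],vel=.02,contact_N=5))
    s=robot.sense();print(s["t"],s["tcp_pos"],s["wrist_force"]-f0)
```

```text
[0.55440467 0.28917368 0.16604769] [ 3.14001379e+00 -1.06925662e-03  1.47593420e+00]
False [0.55392708 0.28943575 0.09047576]
True
20.1167 [0.55355965 0.28929986 0.08087196] [-0.83176987 -0.16968838  4.5405047 ]
```

Run:
```python
from h import *
from plant import robot
robot.grip(0.5);q=robot.sense()["tcp_pos"]
robot.move_straight([q[0],q[1],.20],vel=.1)
q=fx(.5,-.3)
robot.goto([*q,.20],down(FY+90));robot.sleep(.1)
f=robot.grab_frame("side");t=robot.grab_frame("top")
R=lambda x:cv2.resize(x[:,:,::-1],(400,400),interpolation=cv2.INTER_CUBIC)
cv2.imwrite("pics/z4.png",np.hstack([R(f["image"][110:190,140:220]),R(t["image"][190:260,130:200])]))
vv,uu=np.mgrid[:384,:512];o,dr=ray(f,np.c_[uu.ravel(),vv.ravel()]);r=f["range_z"].ravel();P=o+dr*r[:,None]
for c in((.5533,.2897),(.5476,.2295)):
    m=(r>0)&(abs(P[:,0]-c[0])<.025)&(abs(P[:,1]-c[1])<.02)&(P[:,2]>.085);print(m.sum(),P[m].max(0),P[m].min(0))
print(robot.sense()["t"],jawz(robot))
```

```text
92 [0.55943798 0.30006775 0.111775  ] [0.54257567 0.27734684 0.08506709]
58 [0.55583768 0.23729895 0.107086  ] [0.54061606 0.22014854 0.0857148 ]
23.15 (235, array([ 89. , 100.3, 101.3]))
```

View pics/z4.png

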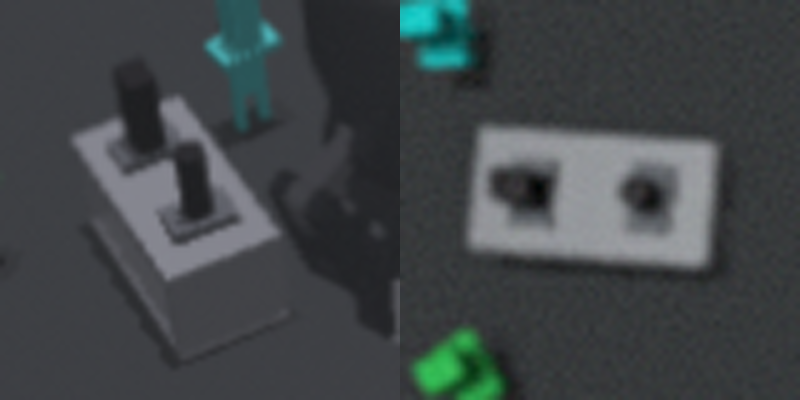

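The fork stands upright with its flange flat, and its top height matches the original (111.8 vs 111.9 mm). Next, the jaw.

Run:
```python
from h import *
from plant import robot
q=fx(.5,-.3)
print(robot.move_straight([*q,.0775],vel=.1,contact_N=5),robot.sense()["tcp_pos"])
robot.grip(0.0,50);s=robot.sense();print(s["t"],s["opening"],s["gripper_force"],s["tcp_pos"],s["wrist_force"])
print(robot.move_straight([*q,.19],vel=.1,contact_N=12));robot.sleep(.1)
s=robot.sense();print(s["t"],s["opening"],s["tcp_pos"],s["wrist_force"])
b=np.array([.5182,-.3067])
robot.goto([*b,.19],down(77));robot.move_straight([*b,.09],vel=.1)
f=robot.grab_frame("side");cv2.imwrite("pics/z5.png",cv2.resize(f["image"][230:384,240:400,::-1],(560,539),interpolation=cv2.INTER_CUBIC))
s=robot.sense();print(s["t"],s["opening"],s["tcp_pos"],s["wrist_force"])
```

```text
False [0.54289827 0.00403644 0.07810322]
24.875 0.2687498638108916 50.406585931777954 [0.542692   0.00407005 0.07790869] [0.72076552 0.30244063 0.73239404]
False
26.25 0.2699115799744121 [0.54193301 0.00405263 0.18927513] [-0.31459019  0.48728229 -0.38281333]
28.6417 0.27114121849852046 [ 0.51866986 -0.30705493  0.09074988] [-1.16203565 -0.48118151 -1.304942  ]
```

View pics/z5.png

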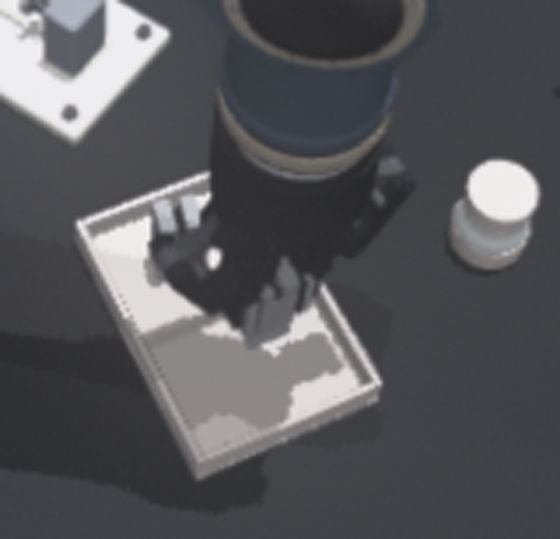

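Jaw held at about (270,315) over the empty bay, clear of the spare jaw.

Run:
```python
from h import *
from plant import robot
b=np.array([.5182,-.3067])
robot.move_straight([*b,.046],vel=.1);robot.sleep(.15)
print(robot.move_straight([*b,.031],vel=.015,contact_N=3));s=robot.sense();print(s["tcp_pos"],s["wrist_force"])
robot.grip(0.55);p=robot.sense()["tcp_pos"]
robot.move_straight([p[0],p[1],.16],vel=.08)
robot.goto([.45,-.02,.35],down(90));robot.sleep(.3)
f=robot.grab_frame("side");t=robot.grab_frame("top")
R=lambda x:cv2.resize(x[:,:,::-1],(400,400),interpolation=cv2.INTER_CUBIC)
cv2.imwrite("pics/z6.png",np.hstack([R(f["image"][190:370,180:360]),R(t["image"][180:270,300:390])]))
vv,uu=np.mgrid[:384,:512]
for g in(f,t):
    o,dr=ray(g,np.c_[uu.ravel(),vv.ravel()]);r=g["range_z"].ravel();P=o+dr*r[:,None]
    m=(r>0)&(abs(P[:,0]-b[0])<.03)&(abs(P[:,1]-b[1])<.03)&(P[:,2]>.05);print(m.sum(),P[m].min(0),P[m].max(0))
print(robot.sense()["t"])
```

```text
True
[ 0.51817331 -0.30667978  0.03725294] [-0.56432824  0.08642427  4.7582563 ]
152 [ 0.50354715 -0.31642856  0.05003691] [ 0.53040626 -0.29304359  0.06223997]
60 [ 0.50466314 -0.31556834  0.05041465] [ 0.53120764 -0.29134811  0.0622166 ]
33.7833
```

View pics/z6.png

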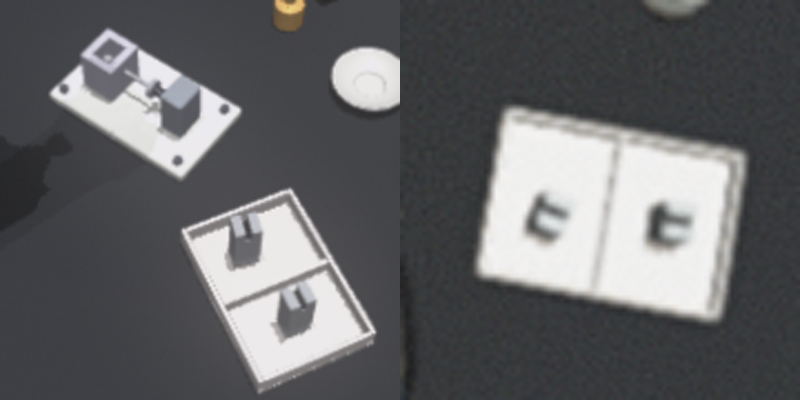

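The jaw stands upright in the empty bay (side crop (297,308)), the pocket is empty, and the spare jaw is untouched.

```bash
python3 -c "
from plant import robot
print(robot.close_job())"
```

```text
the job is handed in; nothing more can be done
None
```

The job is handed in, with no verdict shown: the jaw popped free at about 8 N on the bar, the fork is back upright and fully home, and the jaw stands upright in the tray's empty compartment, after about 34 s of the 72 s allowed.

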